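# Open the taller storage box so that its lid stays up

### The job

Open the taller of the two grey lidded metal boxes on the table so that it can be filled: lift its lid by the steel pull bar at the front and push it back past its balance point, until it stands fully open by itself. Leave the lower box shut, and do not shift or knock over the small dropper bottle that stands in front of the boxes.

Things in the scene. Friction and masses are not known exactly. Their poses are not given: they have to be found in the camera images.
- tall_box: The box to open: plain grey sheet-metal box, 120 mm deep (x) x 140 mm wide (y), rim 105 mm above the table, fixed to the table. Origin: centre of its underside; z up; its front, with the pull bar, faces its own -x. The lid's hinge axis runs along the box's y at x = +60 mm, z = 105 mm (back rim). The lid is a 4 mm plate on the rim with a 12 mm skirt, its front face at x = -63 mm when shut.
- tall_box_bar (a point): Centre of the pull bar of the taller box's lid: round steel bar, 12 mm thick, 30 mm long along y, flat ends, moving with the lid. Shut, it lies at x = -92, y = 0, z = 103 mm in the box frame, 152 mm before the hinge axis and 2 mm below it. Two 6 mm prongs at y = +-9 mm join it to the lid, 23 mm away. Pinched over its two ends from above, it turns between the fingers as the lid swings.
- tall_box_lid (a joint): Lid of the taller box, rad: 0 shut, grows as it opens; 1.57 upright; stop at 1.85. The lid and its bar weigh 0.14 to 0.28 kg, on a free hinge: left alone below about 1.55 it falls shut, past about 1.65 it falls back to the stop and stays there.
- low_box: Bystander: a box of the same grey metal and the same footprint (120 x 140 mm), lid and pull bar, but with its rim only 60 mm above the table; fixed. Origin: centre of its underside; front faces its own -x. The two boxes stand side by side, in either order. It stays shut.
- low_box_lid (a joint): Lid of the lower box, rad: 0 shut, grows as it opens. It stays shut.
- dropper: Bystander: small white dropper bottle with a black tip, 21 mm across, 66 mm tall, standing upright and loose on the table in front of the boxes. Origin: centre of its underside; z up.

How it is judged:
By the outcome, as a careful person would: the job done as asked, in the order asked, and still so for the second after the job is handed in, with the robot touching nothing.
It also fails if it takes over 32 s, if anything falls off the work surface, if the arm or the gripper's body presses on something with over 40 N, if the wrist force passes 120 N, or if a joint passes its speed limit or range.

### The arm

A 6-joint arm with a two-finger parallel gripper is mounted at the origin on a cart in front of the work surface, level with it; the furniture and walls round the work are solid. World frame = base frame: x ahead of the robot, y to its left, z up, the work surface at z = 0. Lengths are in mm, angles in degrees, forces in N, time in s.
With the tool pointing down it reaches from about 350 to 850 mm from the base axis. Payload 8.1 kg.
Tool frame: the origin (TCP) lies at the very end of the fingers, on their centre line; the grasp point (between the pads) lies 19 mm behind it; z points along the fingers, y is the line along which they close (so a half turn about z gives the same grasp; the last joint's range is limited). The gripper opens to 85 mm and grips with 20 to 120 N. Pads are 22 mm wide; open, the fingers measure 114 mm over their backs; the gripper's body (76 mm by 85 mm) begins 54 mm behind the grasp point. The pads swing forward as they close: fully open they stand 13 mm farther back than shut.
Start: joints at [68.331, 7.471, 85.268, -0, 87.261, -4.893], TCP at [173.159, 574.475, 201.892] pointing down, gripper open.
Joint ranges: [-169.43, 169.43], [-51.17, 129.36], [1.28, 143.12], [-76.62, 256.62], [0, 156.53], [-152.29, 152.29]. Speed limits (degrees/s): [136.94, 136.94, 159.86, 180, 180, 180].

### API

Orientations are given as [roll, pitch, yaw] about the fixed x, y, z axes, in that order (R = Rz(yaw) Ry(pitch) Rx(roll)).
In Python, from bench import sense, eyes, job, models gives the robot as it stands. The module is installed in compiled form; this text tells all that it offers.
- The arm moves only by the tool apply_moves, never from a script. Its argument "rows" is a list of rows, each a list of 6 numbers: the shift along the tool's x, y, z in mm, then the turn, a rotation vector about the tool's x, y, z in rad. In form: [[dx, dy, dz, rx, ry, rz], ...]. A call has exactly 5 rows; each row shifts and turns the commanded pose from where the row before left it, along the tool's axes as they then stand; what a row does not reach is not made up. A row lasts 1/8 s, in which the tool goes at most 62.5 mm and 10.7 degrees, less where a joint would pass 70% of its speed; a pose out of reach is approached as far as the arm can. A call is refused whole if a number of a shift passes 62.5 or a number of a turn 0.188, either way. A call with a gripper value outside its range is refused whole. "fingers" is the finger opening in mm, from 0 to 85.4, set as the call begins (left out, the last holds). The fingers move at their own pace and stop on an object; "grip_force" is the grip in N (left out, the last holds). Time passes only in rows, so rows that do not move let the fingers close, or fill a call up. It gives the time, the measured TCP pose, the force, the opening and the grip force at its end, in the units of the state.
- sense(): the state, without advancing time (a new reading comes with each control period).
- eyes.snapshot(name): name is "side" or "top"; returns (picture, depth): 420x560x3 uint8, red, green, blue; 420x560 float32, mm along the optical axis (not along the pixel's ray), 0 where there is no reading.
- eyes.get_calibration(name): a dict with "intrinsics" (3x3 intrinsics, pixels), "R" (3x3) and "t" (3): a world point X has camera coordinates R X + t. Camera axes: x right, y down, z forward; pixel columns grow to the right and rows downward; lengths in mm; the calibration is good to about 2 mm. A picture is of the moment at which its call begins. get_calibration takes no time and is no camera call.
- job.hand_in(): hands the job in; it is judged then, once.
Trained networks look in the newest picture that a camera, given by its name, has taken for a name from the list of things; names that differ only in an ending like _2 or _b are one class to them, and where a whole thing is asked for, a point or a joint stands for the part that bears it (a point fixed in the world has none). Each returns a list of dicts, best first, with "confidence" (0 to 1); they miss things now and then, are a little off and sometimes report something else, mostly with a low value. They report only what shows in the picture. A call takes as long as a camera call.
- models.boxes_of(name, camera): "xyz" ([x, y, z] in mm, in world coordinates, good to about 4 mm: the middle of the surface that is visible of it).
- models.cut_out(name, camera): "pixels" (420x560 bool, what is visible of it).
- models.place_of(name, camera): "xyz" ([x, y, z] in mm, in world coordinates, good to about 4 mm: a listed point, or the origin of a listed thing).
The state is a dict: "time": time; "joint_pos": joint angles; "qd": joint speeds; "joint_efforts": joint torques, N m; "tool_pos": TCP position; "tcp_rot": TCP orientation; "ft_force": force on the tool from outside, world axes, zero at the start; "wrist_torque": the same for the moment, N m; "finger_gap": finger opening in mm; "grip_force": force on a finger pad.
Only numpy, scipy, OpenCV 4.12 (cv2) and the standard library are available. Lean on these libraries where they do the work, as an engineer would, in place of code of your own. Each camera call takes 0.05 s, during which the arm holds its last target. There are 200 camera calls.

## Working session

There is one attempt and no reset: what is moved stays moved. The work goes in short steps, Python scripts to look and compute and a tool call to move; the robot and the scene stay as the last step left them, time stands still between calls to the robot, and variables do not carry over. Pictures are saved under pics/ and viewed, at most 10 in all, crops included, and the job is handed in when it is done.

Besides the shell and the picture viewer there is one more tool, called after ">>>" as a command line: name --pt "numbers of a row" for each row, then --argument value for the rest. apply_moves: Moves the arm, as the interface text tells. Its arguments: {"type":"object","properties":{"rows":{"type":"array"},"fingers":{"type":"number"},"grip_force":{"type":"number"}},"required":["rows"]}

```bash
mkdir -p pics; python3 - <<'E'
from bench import sense, eyes, models
import cv2,numpy as np
s=sense();print(s['time'],s['tool_pos'],s['tcp_rot'],s['finger_gap'])
ims=[]
for c in('side','top'):
    p,d=eyes.snapshot(c);ims.append(p[:,:,::-1])
    K=eyes.get_calibration(c);print(c,(-K['R'].T@K['t']).round())
    for n in('tall_box','tall_box_bar','low_box','dropper'):
        print(c,n,[(np.round(r['xyz'],0),round(r['confidence'],2)) for r in models.place_of(n,c)])
for c,i in zip(('side','top'),ims): cv2.imwrite(f'pics/{c}0.png',i)
E
```

```text
0.0 [172.93129069 573.8874886  200.81609472] [-1.79890793e+02 -8.77860494e-03  1.63223656e+02] 85.11753162801033
side [462. 769. 615.]
side tall_box [(array([558., 265.,   0.]), 0.89)]
side tall_box_bar [(array([461., 280., 103.]), 0.61)]
side low_box [(array([562.,   5.,  -1.]), 0.65)]
side dropper [(array([385., 111.,  -3.]), 0.52)]
top [356.  73. 942.]
top tall_box [(array([555., 270.,   1.]), 0.6)]
top tall_box_bar [(array([460., 276., 107.]), 0.59)]
top low_box [(array([562.,   6.,  -5.]), 0.66)]
top dropper [(array([385., 109.,  -4.]), 0.53)]
```

View pics/side0.png

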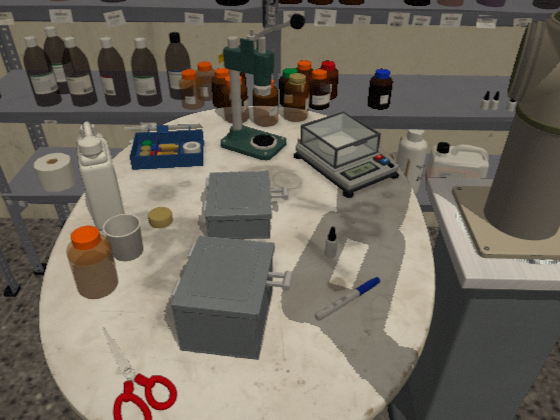

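View pics/top0.png

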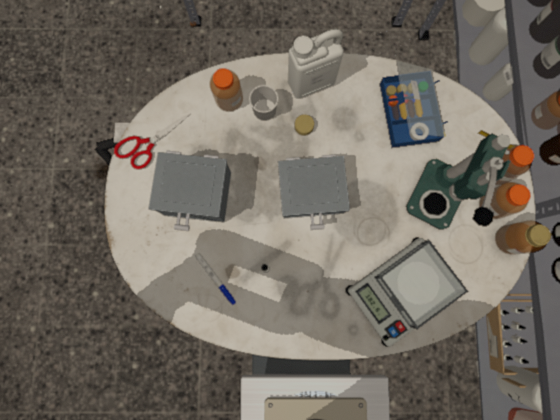

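The side view shows the taller box at about (225,295) px with its bar at (280,280). In the top view it is on the left at (190,187), with its bar at (183,220). The dropper is at (264,267) in the top view, well clear of the path. Next I get the box yaw and bar centre from depth.

```bash
cat > h.py <<'E'
import numpy as np, cv2
from scipy.spatial.transform import Rotation as R
from bench import sense, eyes, models
def cloud(c):
    p,d=eyes.snapshot(c);k=eyes.get_calibration(c)
    v,u=np.mgrid[:420,:560]
    X=np.stack([u,v,np.ones_like(u)],-1)@np.linalg.inv(k['intrinsics']).T*d[...,None]
    return p,(X-k['t'])@k['R']
def rel(target,yaw,pitch=0):
    s=sense();r0=R.from_euler('xyz',s['tcp_rot'],degrees=True);r1=R.from_euler('xyz',[180,pitch,yaw],degrees=True)
    print('t',s['time'],'pos',s['tool_pos'].round(1) if hasattr(s['tool_pos'],'round') else s['tool_pos'],'shift tool',r0.inv().apply(np.array(target)-s['tool_pos']).round(1),'rot',(r0.inv()*r1).as_rotvec().round(3))
E
python3 - <<'E'
from h import *
for c in('top','side'):
    p,X=cloud(c)
    m=(abs(X[...,0]-555)<90)&(abs(X[...,1]-268)<95)&(X[...,2]>100)&(X[...,2]<120)
    P=X[m];lid=P[P[:,0]>485]
    r=cv2.minAreaRect(lid[:,:2].astype(np.float32));print(c,r,np.median(lid[:,2]))
    m=(X[...,0]>430)&(X[...,0]<485)&(abs(X[...,1]-278)<40)&(X[...,2]>85)&(X[...,2]<125)
    B=X[m];print(len(B),B.min(0),B.max(0)); 
    f=B[B[:,0]<B[:,0].min()+14];print('bar',f.mean(0),f[:,1].min(),f[:,1].max(),f[:,2].max())
rel([461,278,200],173)
E
```

```text
top ((551.535888671875, 266.0950012207031), (147.23646545410156, 134.9400177001953), 83.75453186035156) 108.65056978393537
144 [455.91198469 260.41129048  97.43698259] [484.88106231 290.36998891 112.09864935]
bar [462.14326161 274.46424424 106.6887803 ] 260.4112904773756 290.3699889051604 112.09864934561107
side ((552.5272827148438, 265.7615966796875), (149.69093322753906, 137.06666564941406), 83.63550567626953) 109.26077252294903
259 [457.16609841 260.95610684  97.84265495] [484.46685868 291.53640927 110.25672658]
bar [464.22062725 278.34670929 106.45960028] 260.956106836617 291.5364092692741 110.2567265758917
t 0.6 pos [173.2 574.5 201.9] shift tool [-361.1 -200.8    1.9] rot [ 0.     0.    -0.171]
```

>>> apply_moves --pt "-45 -25 0 0 0 0" --pt "-45 -25 0 0 0 0" --pt "-45 -25 0 0 0 0" --pt "-45 -25 0 0 0 0" --pt "-45 -25 0 0 0 0" --fingers 70

```text
time: 1.23
tool_pos: [353.5, 388.6, 202.1]
tcp_rot: [180.0, 0.0, 163.2]
ft_force: [0.2, 0.4, -0.1]
finger_gap: 70.0
grip_force: 0.0
```

>>> apply_moves --pt "-45 -25 0 0 0 0" --pt "-45 -25 0 0 0 0" --pt "-45 -25 0 0 0 0" --pt "0 0 0 0 0 -0.18" --pt "0 0 0 0 0 0"

```text
time: 1.85
tool_pos: [460.5, 278.6, 201.9]
tcp_rot: [180.0, -0.0, 173.4]
ft_force: [-0.4, 0.2, 0.4]
finger_gap: 69.8
grip_force: 0.0
```

```bash
python3 - <<'E'
from h import *
p,X=cloud('side');q,_=cloud('top')
cv2.imwrite('pics/s1.png',np.hstack([cv2.resize(p[180:390,150:350],(400,420)),cv2.resize(q[110:260,110:250],(392,420))])[:,:,::-1])
rel([462.5,277,150],173.7)
E
```

```text
t 1.95 pos [459.9 279.3 201.9] shift tool [-2.9 -2.  51.9] rot [ 0.    -0.    -0.006]
```

View pics/s1.png

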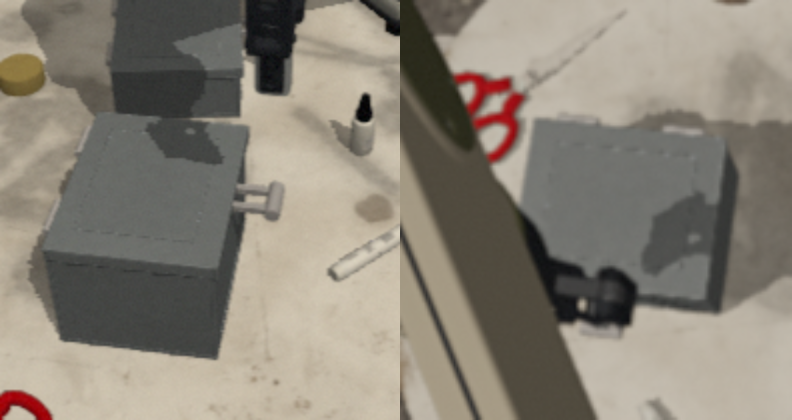

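The gripper hangs over the bar: the fingers are at about (270,60) in the left half, with the bar at (270,200) below them, and the dropper at (362,125) is clear. I descend now.

>>> apply_moves --pt "-3 -2 25 0 0 -0.006" --pt "0 0 30 0 0 0" --pt "0 0 30 0 0 0" --pt "0 0 25 0 0 0" --pt "0 0 0 0 0 0"

```text
time: 2.58
tool_pos: [460.5, 276.6, 89.6]
tcp_rot: [-179.9, -0.2, 173.8]
ft_force: [0.0, -0.1, 0.9]
finger_gap: 69.7
grip_force: 0.0
```

```bash
python3 - <<'E'
from h import *
p,X=cloud('side')
cv2.imwrite('pics/s2.png',cv2.resize(p[200:340,200:360],(640,560),interpolation=cv2.INTER_CUBIC)[:,:,::-1])
rel([462.5,277,90],173.7)
E
```

```text
t 2.625 pos [461.8 277.   91.4] shift tool [-0.7  0.1  1.4] rot [-0.001 -0.002  0.002]
```

View pics/s2.png

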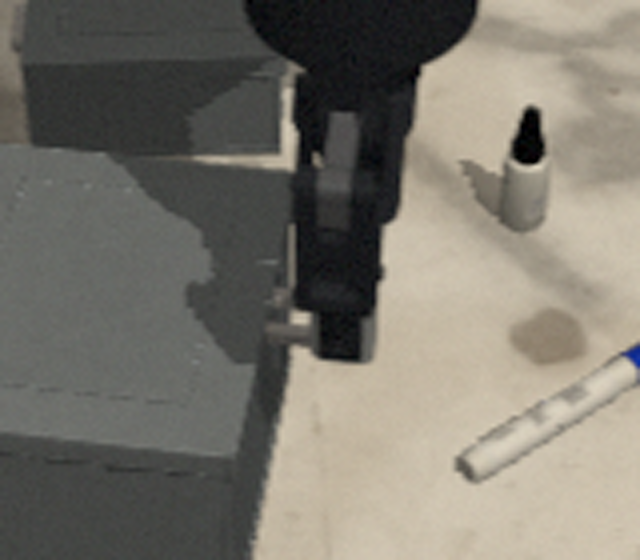

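The fingers straddle the bar: the near pad at (345,335) covers it and the prong shows at (290,330). Closing on it.

>>> apply_moves --pt "0 0 0 0 0 0" --pt "0 0 0 0 0 0" --pt "0 0 0 0 0 0" --pt "0 0 0 0 0 0" --pt "0 0 0 0 0 0" --fingers 15 --grip_force 40

```text
time: 3.25
tool_pos: [462.9, 276.7, 92.0]
tcp_rot: [180.0, 0.0, 173.9]
ft_force: [-0.4, -0.4, 0.2]
finger_gap: 15.0
grip_force: 0.0
```

```bash
python3 - <<'E'
from h import *
s=sense();print(s['tool_pos'],s['finger_gap'],s['grip_force'],s['ft_force'])
# arc steps, tool frame: x=-boxx, z=-up
a0=np.arctan2(-2,152);L=np.hypot(152,2);n=25
th=np.linspace(0,1.76,n+1)
x=-L*np.cos(th+a0);z=L*np.sin(th+a0)
for i in range(n): print(i+1,round(th[i+1],2),'tx',round(-(x[i+1]-x[i]),1),'tz',round(-(z[i+1]-z[i]),1))
E
```

```text
[462.91872964 276.74056731  91.98949192] 15.018085341917649 0.0 [-0.44356725 -0.41400778  0.23557111]
1 0.07 tx -0.2 tz -10.7
2 0.14 tx -1.0 tz -10.7
3 0.21 tx -1.7 tz -10.6
4 0.28 tx -2.5 tz -10.4
5 0.35 tx -3.2 tz -10.2
6 0.42 tx -3.9 tz -10.0
7 0.49 tx -4.6 tz -9.7
8 0.56 tx -5.3 tz -9.3
9 0.63 tx -5.9 tz -8.9
10 0.7 tx -6.5 tz -8.5
11 0.77 tx -7.1 tz -8.0
12 0.84 tx -7.6 tz -7.5
13 0.92 tx -8.2 tz -6.9
14 0.99 tx -8.6 tz -6.3
15 1.06 tx -9.0 tz -5.7
16 1.13 tx -9.4 tz -5.1
17 1.2 tx -9.8 tz -4.4
18 1.27 tx -10.0 tz -3.7
19 1.34 tx -10.3 tz -3.0
20 1.41 tx -10.5 tz -2.2
21 1.48 tx -10.6 tz -1.5
22 1.55 tx -10.7 tz -0.8
23 1.62 tx -10.7 tz 0.0
24 1.69 tx -10.7 tz 0.8
25 1.76 tx -10.6 tz 1.5
```

The gap shows a miss: 15 mm with no force. Looking again.

```bash
python3 - <<'E'
from h import *
p,X=cloud('side')
cv2.imwrite('pics/s3.png',cv2.resize(p[220:320,220:340],(720,600),interpolation=cv2.INTER_CUBIC)[:,:,::-1])
print(sense()['finger_gap'])
for c in ('side',): print(models.place_of('tall_box_bar',c))
B=X[220:320,220:340].reshape(-1,3); B=B[(B[:,1]>250)&(B[:,1]<310)&(B[:,0]>440)&(B[:,0]<492)&(B[:,2]>60)&(B[:,2]<118)]
np.set_printoptions(suppress=True,precision=0)
# z-x occupancy
for z in range(115,60,-5):
    m=abs(B[:,2]-z)<=2.5
    print(z,m.sum(),B[m].min(0)[:2] if m.any() else '',B[m].max(0)[:2] if m.any() else '')
E
```

```text
15.08653692589073
[{'xyz': [463.7, 277.3, 103.4], 'confidence': 0.84}]
115 0  
110 43 [460. 250.] [492. 291.]
105 152 [458. 258.] [492. 292.]
100 35 [461. 250.] [492. 292.]
95 1 [464. 289.] [464. 289.]
90 0  
85 0  
80 0  
75 0  
70 0  
65 0
```

View pics/s3.png

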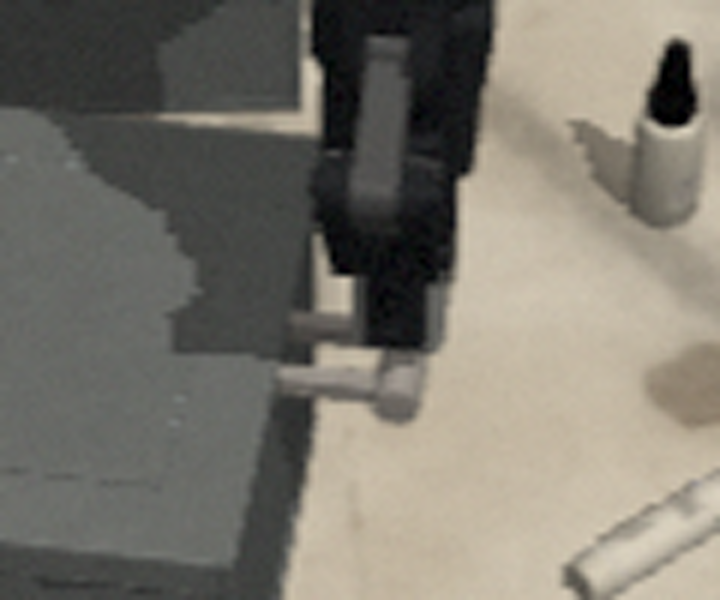

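```bash
python3 - <<'E'
from h import *
p,X=cloud('side')
np.set_printoptions(suppress=True,precision=0)
for v in range(264,284,2): print(v,[X[v,u].round().astype(int).tolist() for u in (283,286,290)],p[v,286])
E
```

```text
264 [[468, 314, 172], [465, 314, 173], [459, 321, 180]] [15 22 18]
266 [[469, 294, 150], [465, 314, 169], [459, 316, 172]] [16 14 14]
268 [[469, 298, 149], [465, 296, 148], [459, 296, 148]] [21 21 20]
270 [[469, 295, 143], [465, 297, 145], [459, 295, 143]] [24 22 27]
272 [[469, 296, 140], [464, 298, 142], [459, 294, 138]] [22 24 26]
274 [[469, 294, 134], [464, 295, 135], [459, 294, 135]] [25 20 23]
276 [[469, 297, 133], [464, 297, 133], [459, 293, 129]] [29 27 32]
278 [[469, 288, 120], [464, 289, 122], [459, 291, 123]] [68 67 69]
280 [[469, 280, 108], [464, 281, 109], [459, 276, 104]] [102 100  93]
282 [[469, 284, 108], [464, 285, 109], [458, 278, 102]] [157 151 141]
```

The finger tips really sit above the bar, with the camera putting them at about z 125. I reopen and measure tip height against the bar before going lower.

>>> apply_moves --pt "0 0 0 0 0 0" --pt "0 0 0 0 0 0" --pt "0 0 0 0 0 0" --pt "0 0 0 0 0 0" --pt "0 0 0 0 0 0" --fingers 60

```text
time: 4.03
tool_pos: [462.9, 276.7, 91.9]
tcp_rot: [-180.0, -0.0, 173.9]
ft_force: [-0.3, -0.2, 0.1]
finger_gap: 59.8
grip_force: 0.0
```

```bash
python3 - <<'E'
from h import *
p,X=cloud('side')
cv2.imwrite('pics/s4.png',cv2.resize(p[220:320,220:340],(720,600),interpolation=cv2.INTER_CUBIC)[:,:,::-1])
s=sense();print(s['tool_pos'],s['finger_gap'],s['joint_pos'])
for v in range(264,300,2): print(v,[X[v,u].round().astype(int).tolist() for u in (283,286,290)],p[v,286])
E
```

```text
[462.85570794 276.76717605  91.89174405] 59.79700203329776 [ 2.54294301e+01  2.71331748e+00  1.02061800e+02  4.10812758e-04
  7.52262004e+01 -5.84536643e+01]
264 [[468, 341, 199], [464, 341, 199], [460, 341, 199]] [19 22 25]
266 [[468, 329, 184], [464, 328, 183], [459, 340, 195]] [20 24 27]
268 [[468, 332, 183], [464, 332, 184], [459, 340, 191]] [23 26 27]
270 [[468, 333, 181], [464, 334, 182], [459, 341, 189]] [16 17 21]
272 [[468, 337, 181], [464, 337, 181], [459, 340, 184]] [34 35 37]
274 [[468, 336, 177], [464, 338, 179], [459, 338, 179]] [23 27 25]
276 [[468, 317, 154], [464, 320, 157], [459, 337, 174]] [14 14 21]
278 [[468, 320, 152], [464, 319, 152], [459, 313, 146]] [20 17 22]
280 [[468, 318, 147], [464, 319, 148], [459, 313, 142]] [22 25 27]
282 [[468, 317, 142], [464, 319, 144], [459, 312, 137]] [23 23 23]
284 [[468, 315, 137], [464, 320, 141], [459, 312, 134]] [24 26 29]
286 [[468, 318, 135], [464, 318, 136], [459, 312, 130]] [16 15 20]
288 [[468, 289, 101], [464, 290, 102], [458, 195, 1]] [93 90 86]
290 [[470, 200, 1], [464, 290, 98], [458, 200, 1]] [130 122 110]
292 [[469, 204, 0], [464, 205, 1], [457, 203, 0]] [193 180 157]
294 [[469, 209, 1], [464, 209, 0], [457, 208, 0]] [196 184 163]
296 [[469, 213, 0], [464, 211, -2], [457, 214, 2]] [194 183 163]
298 [[469, 217, 0], [464, 217, 0], [457, 217, -1]] [196 186 166]
```

View pics/s4.png

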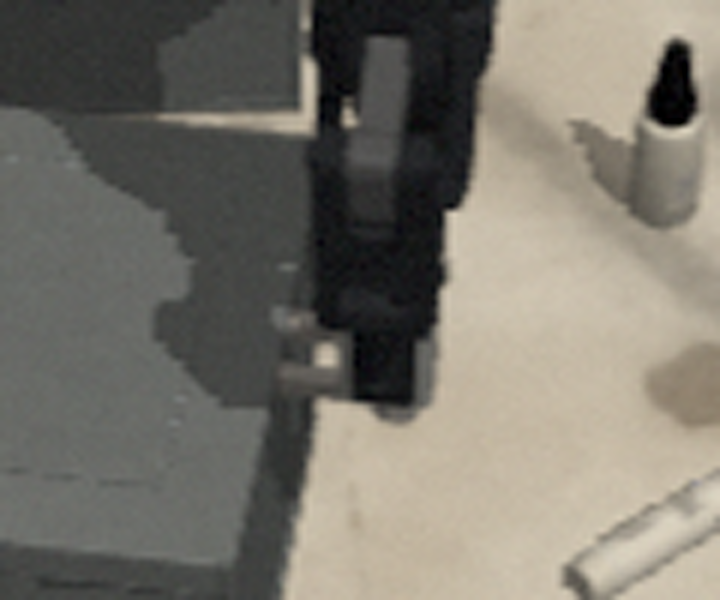

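Open, the tips are at about z 132, so they sit about 36–40 mm higher than the reported TCP at these openings. I trust the camera and go down 38 mm more.

>>> apply_moves --pt "0 0 12 0 0 0" --pt "0 0 13 0 0 0" --pt "0 0 13 0 0 0" --pt "0 0 0 0 0 0" --pt "0 0 0 0 0 0"

```text
time: 4.7
tool_pos: [462.9, 276.8, 53.8]
tcp_rot: [-180.0, -0.0, 173.9]
ft_force: [-0.2, -0.6, 1.0]
finger_gap: 60.0
grip_force: 0.0
```

>>> apply_moves --pt "0 0 0 0 0 0" --pt "0 0 0 0 0 0" --pt "0 0 0 0 0 0" --pt "0 0 0 0 0 0" --pt "0 0 0 0 0 0" --fingers 15 --grip_force 40

```text
time: 5.32
tool_pos: [463.3, 276.7, 54.6]
tcp_rot: [180.0, 0.0, 173.9]
ft_force: [-1.6, -3.5, 5.1]
finger_gap: 28.9
grip_force: 39.4
```

Gripped: the gap is 29 mm at 39 N. Swinging along the arc.

>>> apply_moves --pt "-0.2 0 -10.7 0 0 0" --pt "-1 0 -10.7 0 0 0" --pt "-1.7 0 -10.6 0 0 0" --pt "-2.5 0 -10.4 0 0 0" --pt "-3.2 0 -10.2 0 0 0"

```text
time: 5.95
tool_pos: [471.2, 275.8, 107.0]
tcp_rot: [-180.0, -0.0, 173.9]
ft_force: [2.4, -0.6, -3.8]
finger_gap: 28.9
grip_force: 39.7
```

```bash
python3 - <<'E'
from h import *
p,X=cloud('side')
cv2.imwrite('pics/s5.png',p[130:400,120:400][:,:,::-1])
s=sense();print(s['tool_pos'],s['finger_gap'],s['ft_force'],s['wrist_torque'])
E
```

```text
[471.87113733 275.75362321 108.47171304] 28.9181186514379 [-3.09167196 -4.13479782  0.1450942 ] [-0.62269448  0.74564271 -0.07621761]
```

View pics/s5.png

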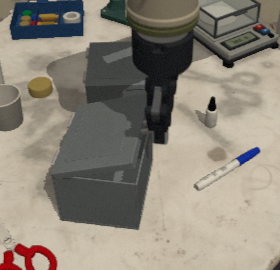

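The lid is lifting (gap at its front edge near (145,170)), the grip holds, and the forces are small. Continuing.

>>> apply_moves --pt "-3.9 0 -10 0 0 0" --pt "-4.6 0 -9.7 0 0 0" --pt "-5.3 0 -9.3 0 0 0" --pt "-5.9 0 -8.9 0 0 0" --pt "-6.5 0 -8.5 0 0 0"

```text
time: 6.62
tool_pos: [497.8, 272.9, 153.5]
tcp_rot: [-180.0, -0.0, 173.9]
ft_force: [-1.5, -2.0, -3.0]
finger_gap: 28.9
grip_force: 39.7
```

>>> apply_moves --pt "-7.1 0 -8 0 0 0" --pt "-7.6 0 -7.5 0 0 0" --pt "-8.2 0 -6.9 0 0 0" --pt "-8.6 0 -6.3 0 0 0" --pt "-9 0 -5.7 0 0 0"

```text
time: 7.25
tool_pos: [538.4, 268.4, 187.7]
tcp_rot: [-180.0, 0.0, 173.9]
ft_force: [-1.7, -3.2, -2.2]
finger_gap: 28.9
grip_force: 39.8
```

>>> apply_moves --pt "-9.4 0 -5.1 0 0 0" --pt "-9.8 0 -4.4 0 0 0" --pt "-10 0 -3.7 0 0 0" --pt "-10.3 0 -3 0 0 0" --pt "-10.5 0 -2.2 0 0 0"

```text
time: 7.88
tool_pos: [588.4, 262.9, 206.3]
tcp_rot: [-180.0, 0.0, 173.9]
ft_force: [-2.8, -4.9, -0.1]
finger_gap: 29.0
grip_force: 40.3
```

>>> apply_moves --pt "-10.6 0 -1.5 0 0 0" --pt "-10.7 0 -0.8 0 0 0" --pt "-10.7 0 0 0 0 0" --pt "-10.7 0 0.8 0 0 0" --pt "-10.6 0 1.5 0 0 0"

```text
time: 8.5
tool_pos: [641.9, 257.0, 206.7]
tcp_rot: [-180.0, 0.1, 173.8]
ft_force: [-1.6, -5.4, 2.2]
finger_gap: 28.8
grip_force: 41.1
```

```bash
python3 - <<'E'
from h import *
p,X=cloud('side')
cv2.imwrite('pics/s6.png',p[60:400,120:400][:,:,::-1])
s=sense();print(s['tool_pos'],s['finger_gap'],s['ft_force'],s['wrist_torque'])
E
```

```text
[642.91306848 256.9522196  206.56786897] 29.062191449968275 [-1.69620619 -5.90581762  3.8224915 ] [-0.82433811  0.4666916   0.05547277]
```

View pics/s6.png

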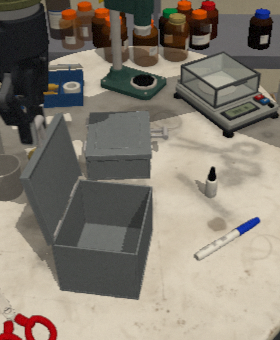

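The lid is past upright, at about (50,180) in the crop, with the box open and the fingers still on the bar. Releasing and retreating upward.

>>> apply_moves --pt "0 0 0 0 0 0" --pt "0 0 0 0 0 0" --pt "0 0 0 0 0 0" --pt "0 0 0 0 0 0" --pt "0 0 0 0 0 0" --fingers 60

```text
time: 9.18
tool_pos: [640.4, 257.9, 205.8]
tcp_rot: [180.0, 0.0, 173.9]
ft_force: [-0.1, -0.5, 1.2]
finger_gap: 59.9
grip_force: 0.0
```

>>> apply_moves --pt "0 0 -15 0 0 0" --pt "0 0 -20 0 0 0" --pt "0 0 -25 0 0 0" --pt "0 0 -25 0 0 0" --pt "0 0 0 0 0 0"

```text
time: 9.8
tool_pos: [642.1, 258.3, 295.8]
tcp_rot: [179.8, 0.4, 173.9]
ft_force: [0.5, 0.4, -0.7]
finger_gap: 60.0
grip_force: 0.0
```

```bash
python3 - <<'E'
from h import *
p,X=cloud('side')
cv2.imwrite('pics/s7.png',p[60:400,100:400][:,:,::-1])
s=sense();print(s['time'],s['tool_pos'],s['ft_force'])
print(models.place_of('tall_box_bar','side'),models.place_of('dropper','side'))
E
```

```text
9.85 [641.4262918  258.00992169 293.24759646] [ 0.16842744  0.05613729 -0.20574049]
[{'xyz': [653.4, 255.2, 250.6], 'confidence': 0.81}] [{'xyz': [383.3, 110.4, -1.2], 'confidence': 0.6}]
```

View pics/s7.png

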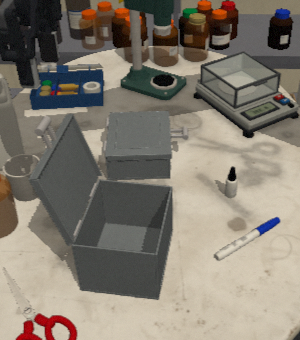

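The lid stands open at its stop with the bar free at (42,125). The low box is shut, the dropper at (232,182) hasn't moved, and the gripper is clear.

```bash
python3 -c "
from bench import job;print(job.hand_in())"
```

```text
the job is handed in; nothing more can be done
None
```

The taller box is open with its lid resting at the stop; the lower box stayed shut and the dropper bottle was not moved. I handed the job in at about 10 s, and no verdict came back.

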